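# Vent and crack open the degassing chamber

## Robot

A 6-joint arm with a two-finger parallel gripper is mounted at the origin on the work surface. World frame = base frame: x ahead of the robot, y to its left, z up, the work surface at z = 0. Lengths are in m, angles in degrees, forces in N, time in s.
With the tool pointing down it reaches from about 0.25 to 0.725 m from the base axis. Payload 9.7 kg.
Tool frame: the origin (TCP) lies at the very end of the fingers, on their centre line; the grasp point (between the pads) lies 19 mm behind it; z points along the fingers, y is the direction in which the jaws open and shut (so a half turn about z gives the same grasp; the last joint's range is limited). The gripper opens to 85 mm and grips with 20 to 120 N. Pads are 22 mm wide; open, the fingers measure 114 mm over their backs; the gripper's body (76 mm by 85 mm) begins 54 mm behind the grasp point. The pads swing forward as they close: fully open they stand 13 mm farther back than shut.
Start: joints at [73.682, 4.979, 10.078, 95.1, 0, 90], TCP at [0.155, 0.528, 0.231] pointing down, gripper open.
Joint ranges: [-179.16, 179.16], [-48.56, 103.87], [-65.8, 70.77], [-126.05, 130.52], [-82.76, 87.17], [-180, 180]. Speed limits (degrees/s): [127.2, 127.2, 147.25, 180, 180, 180].

## Interface

Orientations are given as [roll, pitch, yaw] about the fixed x, y, z axes, in that order (R = Rz(yaw) Ry(pitch) Rx(roll)).
In Python, from workcell import bot gives the robot as it stands.
- The arm moves only by the shell command python3 -m pendant 'ROWS' [FORCE]. ROWS is JSON, a list that holds one entry, the list of rows, each a list of 7 numbers: the shift along the tool's x, y, z in cm, then the turn, a rotation vector about the tool's x, y, z in rad, then the opening in per cent of the stroke, from 0 (shut) to 100 (fully open). In form: [[[dx, dy, dz, ax, ay, az, gripper], ...]]. A call has 1 to 5 rows; each row shifts and turns the pose as measured when the row begins, along the tool's axes as they then stand; what a row does not reach is not made up. A row lasts 1/12 s, in which the tool goes at most 41.7 mm and 7.16 degrees, less where a joint would pass 70% of its speed; a pose out of reach is approached as far as the arm can. A call with a gripper value outside its range is refused whole. The fingers move at their own pace and stop on an object; FORCE is the grip in N (left out, the last holds). Time passes only in rows, so rows that do not move let the fingers close. It gives the time, the measured TCP pose, the force and the opening at its end, in the units of the state.
- bot.get_obs(): the state, without advancing time (a new reading comes with each control period).
- bot.camera(name): name is "side" or "top" or "wrist"; returns the picture (384x512x3 uint8, red, green, blue); there is no depth.
- bot.get_calibration(name): a dict with "intrinsics" (3x3 intrinsics, pixels), "pose" (4x4, takes a point from camera to world coordinates); the wrist camera has in their place "T_tool_cam" (4x4, takes a point from camera to tool coordinates, whose origin is the TCP and whose axes are the flange's). Camera axes: x right, y down, z forward; pixel columns grow to the right and rows downward; lengths in m; the calibration is good to about 2 mm. A picture is of the moment at which its call begins: read the wrist's pose just before it. get_calibration takes no time and is no camera call.
- bot.job_done(): hands the job in, once; it reports no verdict.
Trained networks look in the newest picture that a camera, given by its name, has taken for a name from the list of things; names that differ only in an ending like _2 or _b are one class to them, and where a whole thing is asked for, a point or a joint stands for the part that bears it (a point fixed in the world has none). Each returns a list of dicts, best first, with "confidence" (0 to 1); they miss things now and then, are a little off and sometimes report something else, mostly with a low value. They report only what shows in the picture. A call takes as long as a camera call.
- bot.masks_of(camera, thing): "pixels" (384x512 bool, what is visible of it) and "extent" ([left, top, right, bottom] in pixels, round what is visible of it).
- bot.mark_of(camera, thing): "uv" ([column, row] in pixels: a listed point, or the origin of a listed thing).
The state is a dict: "time": time; "q": joint angles; "qd": joint speeds; "joint_efforts": joint torques, N m; "ee_pos": TCP position; "tcp_rot": TCP orientation; "wrist_force": force on the tool from outside, world axes, zero at the start; "torque": the same for the moment, N m; "opening": finger opening in m.
Only numpy, scipy, OpenCV 4.12 (cv2) and the standard library are available. Lean on these libraries where they do the work, as an engineer would, in place of code of your own. Each camera call takes 0.05 s, during which the arm holds its last target. There are 200 camera calls.

## Task

Vent the degassing chamber on the craft table: turn the blue handwheel counter-clockwise (seen from above), regrasping as often as needed, until its white pointer stands at the green mark on the dial, and leave it there. Only then break the lid free from its sticky seal (it has a black grip bar), raise its front edge about 4 cm without flinging it wide open, and finish while still holding the lid there. Leave the heat gun, glue bottle and paint jar where they are.

Things in the scene. Friction and masses are not known exactly. Their poses are not given: they have to be found in the camera images.
- chamber: the fixed degassing chamber: dark green open-topped box 210 (x) x 220 (y) x 90 mm high with white paint splashes. Origin at the centre of its underside on the table; own x points to the hinge (far) side, own y to the side where a grey valve block stands, z up. It cannot be shifted.
- wheel_centre (a point): centre of the blue handwheel (half-way up), 111 mm above the table, over the dial plate's centre: upright-axis disc 56 mm across and 26 mm tall, underside 30 mm above the dial plate, with a knurled rim and a white radial pointer on its top. Grip it across the rim from above; its x axis points along the pointer.
- vent_wheel (a joint): angle of the handwheel, rad: 0 with the pointer at the red mark (vent shut), grows counter-clockwise seen from above, 3.14 with the pointer at the green mark (vent open); end stops at 0 and 4.2. Starts between 0 and 0.7. Stiff (about 0.15 N m), stays where it is left.
- lid_handle (a point): middle of the black round grip bar on the lid: bar 14 mm thick, 110 mm long along the chamber's y, on two posts at its ends; when shut its axis is 144 mm above the table, 38 mm above the lid's top face, 165 mm from the hinge towards the robot (60 mm to -x of the chamber's origin).
- lid_hinge (a point): middle of the lid's hinge axis, which runs along the chamber's y, at the far edge of the box: 105 mm to +x of the chamber's origin, 90 mm up.
- lid_front (a point): middle of the lower front edge of the lid (214 mm from the hinge): 92 mm above the table when shut. Lid: aluminium frame with a clear window, 214 x 224 x 14 mm, 0.5 kg.
- lid (a joint): opening angle of the lid, rad: 0 shut, grows as its front edge rises (0.19 rad is 4 cm at the front edge). The seal holds the shut lid: it takes a peak of about 13 to 20 N upward at the bar, which is gone once the front edge has risen about 1 cm; beyond 2 cm only the lid's weight is left (3 to 4 N at the bar). Let go, it falls back almost shut.
- heat_gun: bystander: heat gun lying on its side, grey barrel 185 mm long and 48 mm thick, orange handle. Origin under the barrel.
- glue_bottle: bystander: white glue bottle with orange cap, 56 mm across, 130 mm tall. Origin at the centre of its underside.
- paint_jar: bystander: yellow paint jar with white cap, 64 mm across, 70 mm tall. Origin at the centre of its underside.
- dial (a point): centre of the top of the round white dial plate under the handwheel, 100 mm across, 68 mm above the table, 40 mm to -x and 195 mm to +y of the chamber's origin. On it a green mark at the chamber's -x side (towards the robot) and a red mark at its +x side. Axes as the chamber's.

How it is judged (in metres and radians):
On the way, in this order (a step that is already met when the one before it is completed fails the run):
1. the wheel's pointer stands at the green mark, the lid still shut (value of joint vent_wheel between 2.96 and 3.32 rad and value of joint lid below 0.03 rad and contact force between the fingers and vent_wheel below 0.1 N), for 0.3 s.
2. the lid is broken free from its seal by the gripper (value of joint lid above 0.1 rad and contact force between the fingers and lid above 1 N), for 0.1 s.
At the end, for the whole second after the job is handed in: the wheel's pointer is within about 0.18 rad (10 degrees) of the green mark; the lid is still, its front edge 25 to 60 mm up (0.12 to 0.29 rad), and carried by the fingers alone (value of joint vent_wheel between 2.96 and 3.32 rad and value of joint lid between 0.12 and 0.29 rad and velocity of joint lid between -0.05 and 0.05 rad/s and contact force between the fingers and lid above 1 N and not (contact force between lid and heat_gun above 0.1 N or contact force between lid and glue_bottle above 0.1 N or contact force between lid and paint_jar above 0.1 N)); the arm keeps its last pose, push and grip.
It fails at once if the lid is forced up before the vent is open (value of joint lid above 0.04 rad and value of joint vent_wheel below 2.96 rad).
It fails at once if the lid is flung wide open (value of joint lid above 0.5 rad).
It fails at once if a bystander is disturbed (distance of any of heat_gun, glue_bottle, paint_jar from where it was at the start of the episode above 0.03 m).
It also fails if it takes over 58 s, if anything falls off the work surface, if the arm or the gripper's body presses on something with over 40 N, if the wrist force passes 120 N, or if a joint passes its speed limit or range.

## Working session

There is one attempt and no reset: what is moved stays moved. The work goes in short steps, Python scripts to look and compute and a shell command to move; the robot and the scene stay as the last step left them, time stands still between calls to the robot, and variables do not carry over. Pictures are saved under pics/ and viewed, about 8 in all and at most 12, crops included, and the job is handed in when it is done.

```bash
mkdir -p pics; ls; cat > h.py <<'E'
import numpy as np,cv2
from scipy.spatial.transform import Rotation as R
from workcell import bot
def pix2z(cam,uv,z):
    c=bot.get_calibration(cam);K=np.array(c["intrinsics"]);T=np.array(c["pose"])
    d=T[:3,:3]@np.linalg.inv(K)@np.array([uv[0],uv[1],1.]);o=T[:3,3]
    return o+d*(z-o[2])/d[2]
def proj(cam,p):
    c=bot.get_calibration(cam);K=np.array(c["intrinsics"]);T=np.linalg.inv(np.array(c["pose"]))
    q=K@(T[:3,:3]@np.asarray(p)+T[:3,3]);return q[:2]/q[2]
E
python3 - <<'E'
from h import *
o=bot.get_obs();print(o)
for cam in ["top","side"]:
    im=bot.camera(cam);cv2.imwrite(f"pics/{cam}0.png",im[:,:,::-1])
    print(cam,np.array(bot.get_calibration(cam)["pose"]).round(3).tolist())
    for t,z in [("chamber",0),("wheel_centre",.111),("lid_handle",.144),("lid_hinge",.09),("lid_front",.092),("heat_gun",0),("glue_bottle",0),("paint_jar",0),("dial",.068)]:
        for r in bot.mark_of(cam,t)[:2]: print(t,np.round(r["uv"],1),round(r["confidence"],2),pix2z(cam,r["uv"],z).round(4))
print(bot.get_obs()["time"])
a=cv2.imread("pics/top0.png");b=cv2.imread("pics/side0.png")
E
```

```text
pics
{'time': 0.0, 'q': array([ 7.36825453e+01,  5.01202909e+00,  1.00334251e+01,  9.50990256e+01,
       -5.93281693e-04,  8.99998058e+01]), 'qd': array([ 0.09322916,  0.09957113, -0.010409  ,  0.0752372 , -0.05113992,
       -0.02495202]), 'joint_efforts': array([ 1.91016697e-03, -5.20393145e+01,  4.64798212e+01,  1.65253709e-02,
        1.09475138e-05, -2.13842503e-05]), 'ee_pos': array([0.15446556, 0.52762379, 0.23056494]), 'tcp_rot': array([-1.79922370e+02,  5.93018045e-04,  1.63682740e+02]), 'wrist_force': array([-0.73882867, -0.05836192,  0.06297479]), 'torque': array([0.01552123, 0.0211471 , 0.00749993]), 'opening': 0.08545512800695065}
top [[-0.007, -0.99, 0.144, 0.521], [-1.0, 0.004, -0.02, 0.04], [0.019, -0.144, -0.989, 0.954], [0.0, 0.0, 0.0, 1.0]]
chamber [301.8 222.4] 0.87 [ 0.5744 -0.1176  0.    ]
wheel_centre [230.5 234.8] 0.88 [0.5393 0.0741 0.111 ]
lid_handle [305.5 246.9] 0.77 [ 0.5096 -0.1008  0.144 ]
lid_hinge [308.5 183.2] 0.88 [ 0.6685 -0.1225  0.09  ]
lid_front [303.6 265.8] 0.75 [ 0.4633 -0.1039  0.092 ]
heat_gun [379.4 209.5] 0.96 [ 0.609  -0.3351  0.    ]
g
[... 222 characters left out ...]
224.9 234.9] 0.92 [0.54  0.09  0.068]
side [[-0.979, -0.082, 0.184, 0.419], [-0.201, 0.476, -0.856, 1.012], [-0.017, -0.876, -0.483, 0.674], [0.0, 0.0, 0.0, 1.0]]
chamber [284.9 198.7] 0.82 [ 0.5674 -0.1193  0.    ]
chamber [321.8 178.8] 0.26 [ 0.4617 -0.274   0.    ]
wheel_centre [286.  202.4] 0.88 [0.5374 0.0854 0.111 ]
lid_handle [304.5 160.9] 0.96 [ 0.5096 -0.1033  0.144 ]
lid_hinge [249.2 168.1] 0.62 [ 0.6843 -0.136   0.09  ]
lid_front [322.3 174.9] 0.76 [ 0.456  -0.1238  0.092 ]
heat_gun [285.  212.3] 0.55 [ 0.5559 -0.0401  0.    ]
glue_bottle [227.5 229.4] 0.79 [0.7026 0.077  0.    ]
paint_jar [234.7 249.9] 0.94 [0.6597 0.1645 0.    ]
dial [287.2 215.2] 0.92 [0.5343 0.0794 0.068 ]
1.0
```

```bash
python3 - <<'E'
from h import *
a=cv2.imread("pics/top0.png")[150:310,160:400];b=cv2.imread("pics/side0.png")[100:280,190:430]
cv2.imwrite("pics/ab.png",np.vstack([cv2.resize(a,(450,300),interpolation=3),cv2.resize(b,(400,300),interpolation=3)[:,:400].copy() if 0 else cv2.resize(b,(450,300),interpolation=3)]))
E
```

```text
(no output)
```

View pics/ab.png

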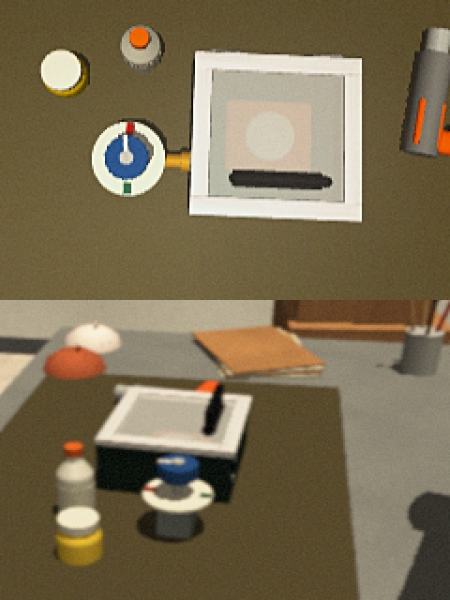

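```bash
for i in 1 2; do :; done
python3 -m pendant '[[[-3.3,-2.15,0,0,0,0,100],[-3.3,-2.15,0,0,0,0,100],[-3.3,-2.15,0,0,0,0,100],[-3.3,-2.15,0,0,0,0,100],[-3.3,-2.15,0,0,0,0,100]]]' 60
python3 -m pendant '[[[-3.3,-2.15,0,0,0,0,100],[-3.3,-2.15,0,0,0,0,100],[-3.3,-2.15,0,0,0,0,100],[-3.3,-2.15,0,0,0,0,100],[-3.3,-2.15,0,0,0,0,100]]]'
python3 -m pendant '[[[-3.3,-2.15,0,0,0,0,100],[-3.3,-2.15,0,0,0,0,100]]]'
python3 -c "
from h import *
o=bot.get_obs();print(o['q'],o['ee_pos'],o['tcp_rot'])"
```

```text
time: 1.42
ee_pos: [0.2825, 0.3781, 0.2289]
tcp_rot: [-179.9, -0.1, 164.3]
wrist_force: [1.8, 0.8, 0.0]
opening: 0.0856
time: 1.83
ee_pos: [0.4166, 0.2217, 0.2299]
tcp_rot: [179.9, 0.0, 164.4]
wrist_force: [0.8, 0.5, 0.2]
opening: 0.0854
time: 2.0
ee_pos: [0.4705, 0.1588, 0.2305]
tcp_rot: [179.8, 0.1, 164.4]
wrist_force: [-0.2, 0.8, -0.2]
opening: 0.0857
[ 1.86160067e+01 -2.53412132e+00  2.34392323e+00  9.46998160e+01
  6.35646063e-02  3.41754012e+01] [0.47052804 0.15883017 0.23047689] [1.79847296e+02 1.11746338e-01 1.64440555e+02]
```

```bash
python3 -m pendant '[[[-2.5,-1.5,0,0,0,0,100],[0,0,0,0,0,0,100]]]'
cat >> h.py <<'E'
def wrist_look(things,save=None):
    o=bot.get_obs();p=np.array(o["ee_pos"]);Rt=R.from_euler("xyz",o["tcp_rot"],degrees=True).as_matrix()
    c=bot.get_calibration("wrist");Tc=np.array(c["T_tool_cam"]);K=np.array(c["intrinsics"])
    im=bot.camera("wrist")
    if save: cv2.imwrite(save,im[:,:,::-1])
    for t,z in things:
        for r in bot.mark_of("wrist",t)[:2]:
            d=Rt@Tc[:3,:3]@np.linalg.inv(K)@np.array([*r["uv"],1.]);q=p+Rt@Tc[:3,3]
            w=q+d*(z-q[2])/d[2];print(t,np.round(r["uv"],1),round(r["confidence"],2),"world",w.round(4),"tool cm",(Rt.T@(w-p)*100).round(2))
    print(o["time"],p.round(4),np.round(o["tcp_rot"],1),np.round(o["q"],1),Tc.round(3).tolist())
E
python3 - <<'E'
from h import *
wrist_look([("wheel_centre",.111),("dial",.068),("lid_handle",.144)],"pics/w0.png")
E
```

```text
time: 2.17
ee_pos: [0.4946, 0.1314, 0.23]
tcp_rot: [179.9, 0.2, 164.1]
wrist_force: [0.5, 1.1, -0.0]
opening: 0.0857
wheel_centre [217.4 242. ] 0.83 world [0.5413 0.0815 0.111 ] tool cm [-5.82 -3.55 11.91]
dial [225.9 221.7] 0.96 world [0.5387 0.087  0.068 ] tool cm [-5.4  -3.1  16.21]
lid_handle [  3.7 280.4] 0.8 world [ 0.51   -0.1088  0.144 ] tool cm [ -8.02 -22.7    8.58]
2.1667 [0.4946 0.1314 0.23  ] [179.9   0.2 164.1] [14.9 -0.5  4.3 94.6 -0.  30.7] [[0.0, -0.961, -0.276, 0.071], [1.0, 0.0, 0.0, 0.002], [0.0, -0.276, 0.961, -0.143], [0.0, 0.0, 0.0, 1.0]]
```

View pics/w0.png

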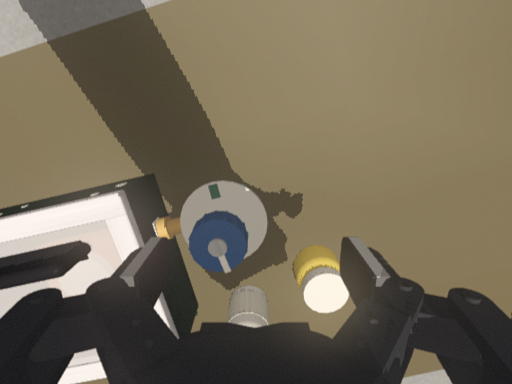

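```bash
python3 -m pendant '[[[-2.8,-1.75,0,0,0,0,100],[-2.8,-1.75,0,0,0,0,100],[0,0,3.5,0,0,0,100],[0,0,3.5,0,0,0,100],[0,0,0,0,0,0,100]]]' 60
python3 - <<'E'
from h import *
wrist_look([("wheel_centre",.111),("dial",.068)],"pics/w1.png")
E
```

```text
time: 2.78
ee_pos: [0.5371, 0.0925, 0.1631]
tcp_rot: [179.6, 0.6, 165.0]
wrist_force: [-0.3, 0.1, -1.8]
opening: 0.0855
wheel_centre [240.8 218.9] 0.87 world [0.542 0.083 0.111] tool cm [-0.67 -0.83  5.21]
2.7833 [0.5371 0.0925 0.1631] [179.6   0.6 165. ] [ 9.7  2.7  0.2 86.7  0.2 24.7] [[0.0, -0.961, -0.276, 0.071], [1.0, 0.0, 0.0, 0.002], [0.0, -0.276, 0.961, -0.143], [0.0, 0.0, 0.0, 1.0]]
```

View pics/w1.png

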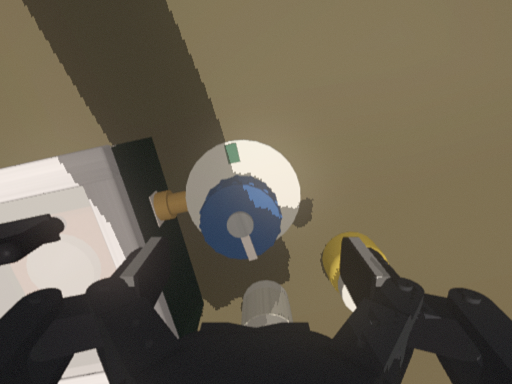

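```bash
python3 -m pendant '[[[-0.65,-0.85,2.0,0,0,0,100],[0,0,2.5,0,0,0,100],[0,0,2.3,0,0,0,100],[0,0,0,0,0,0,100]]]' 60
python3 - <<'E'
from h import *
o=bot.get_obs();p=np.array(o["ee_pos"]);Rt=R.from_euler("xyz",o["tcp_rot"],degrees=True).as_matrix()
print(p,Rt.T@(np.array([.541,.0825,.09])-p)*100)
E
```

```text
time: 3.27
ee_pos: [0.5485, 0.0873, 0.1131]
tcp_rot: [179.0, 1.8, 165.3]
wrist_force: [-0.0, 0.3, -1.4]
opening: 0.0854
[0.54849128 0.08725225 0.11305762] [ 0.67739495 -0.68943108  2.27363004]
```

```bash
cat >> h.py <<'E'
def to(p,rpy):
    o=bot.get_obs();Rt=R.from_euler("xyz",o["tcp_rot"],degrees=True)
    print("shift cm",(Rt.inv().apply(np.array(p)-o["ee_pos"])*100).round(2),"rot",(Rt.inv()*R.from_euler("xyz",rpy,degrees=True)).as_rotvec().round(3),"q",np.round(o["q"],1))
E
python3 -c "
from h import *
to([.541,.0825,.09],[180,0,165])"
```

```text
shift cm [ 0.68 -0.69  2.27] rot [0.018 0.032 0.006] q [ 8.9  2.9 -5.2 79.8  0.2 23.6]
```

```bash
python3 -m pendant '[[[0.7,-0.7,1.0,0.018,0.032,0,100],[0,0,1.0,0,0,0,100],[0,0,0,0,0,0,100]]]' 60
python3 -c "
from h import *
to([.541,.0825,.09],[180,0,165])"
```

```text
time: 3.52
ee_pos: [0.5413, 0.0836, 0.0981]
tcp_rot: [180.0, 0.2, 165.5]
wrist_force: [-0.3, -0.7, 0.1]
opening: 0.0853
shift cm [ 0.01 -0.11  0.81] rot [0.001 0.003 0.008] q [ 8.8  4.  -5.7 80.1 -0.  23.3]
```

```bash
python3 -m pendant '[[[0,-0.1,0.8,0,0,0,100],[0,0,0.2,0,0,0,30],[0,0,0,0,0,0,30],[0,0,0,0,0,0,30],[0,0,0,0,0,0,30]]]' 60
python3 -m pendant '[[[0,0,0,0,0,0,30],[0,0,0,0,0,0,30],[0,0,0,0,0,0,30]]]' 60
python3 -c "
from h import *
to([.541,.0825,.09],[180,0,165])"
```

```text
time: 3.93
ee_pos: [0.5418, 0.0811, 0.0906]
tcp_rot: [-179.9, 0.4, 165.4]
wrist_force: [3.5, 9.8, -9.3]
opening: 0.0546
time: 4.18
ee_pos: [0.5418, 0.0812, 0.0905]
tcp_rot: [-179.9, 0.4, 165.4]
wrist_force: [0.7, 1.6, -1.5]
opening: 0.0545
shift cm [0.11 0.1  0.05] rot [-0.002  0.006  0.008] q [ 8.7  4.  -6.6 79.2 -0.3 23.2]
```

```bash
python3 -m pendant '[[[0,0,0,0,0,-0.12,30],[0,0,0,0,0,-0.12,30],[0,0,0,0,0,-0.12,30],[0,0,0,0,0,-0.12,30],[0,0,0,0,0,-0.12,30]]]' 60
python3 -c "
from h import *
to([.541,.0825,.09],[180,0,-15])"
```

```text
time: 4.6
ee_pos: [0.5419, 0.0819, 0.0905]
tcp_rot: [-179.7, 0.2, -159.1]
wrist_force: [-1.2, 1.4, -3.2]
opening: 0.0546
shift cm [0.06 0.08 0.05] rot [-0.007 -0.004 -2.515] q [  8.7   4.   -6.5  79.2  -0.2 -12.2]
```

```bash
python3 -m pendant '[[[0,0,0,0,0,-0.12,30],[0,0,0,0,0,-0.12,30],[0,0,0,0,0,-0.12,30],[0,0,0,0,0,-0.12,30],[0,0,0,0,0,-0.12,30]]]' 60
python3 -m pendant '[[[0,0,0,0,0,-0.12,30],[0,0,0,0,0,-0.12,30],[0,0,0,0,0,-0.12,30],[0,0,0,0,0,-0.12,30],[0,0,0,0,0,-0.12,30]]]' 60
python3 -m pendant '[[[0,0,0,0,0,-0.12,30],[0,0,0,0,0,-0.12,30],[0,0,0,0,0,-0.12,30],[0,0,0,0,0,-0.12,30],[0,0,0,0,0,-0.12,30]]]' 60
python3 - <<'E'
from h import *
to([.541,.0825,.09],[180,0,-15])
wrist_look([("wheel_centre",.111)],"pics/w2.png")
E
```

```text
time: 5.02
ee_pos: [0.5414, 0.0826, 0.0905]
tcp_rot: [-179.7, 0.1, -123.3]
wrist_force: [-0.6, 1.3, -1.5]
opening: 0.0545
time: 5.43
ee_pos: [0.5406, 0.0829, 0.0906]
tcp_rot: [-179.8, -0.0, -87.5]
wrist_force: [-1.2, -0.3, -2.4]
opening: 0.0549
time: 5.85
ee_pos: [0.5399, 0.0826, 0.0905]
tcp_rot: [-179.9, -0.0, -51.7]
wrist_force: [-1.1, -1.5, -1.5]
opening: 0.0546
shift cm [ 0.08 -0.08  0.05] rot [-0.001 -0.001 -0.64 ] q [   8.7    3.9   -6.6   79.4    0.  -119.6]
wheel_centre [254.9 258.2] 0.72 world [0.5393 0.0839 0.111 ] tool cm [-0.13 -0.04 -2.05]
5.85 [0.5399 0.0826 0.0905] [-179.9   -0.   -51.7] [   8.7    3.9   -6.6   79.4    0.  -119.6] [[0.0, -0.961, -0.276, 0.068], [1.0, 0.0, -0.0, -0.001], [0.0, -0.276, 0.961, -0.143], [0.0, 0.0, 0.0, 1.0]]
```

View pics/w2.png

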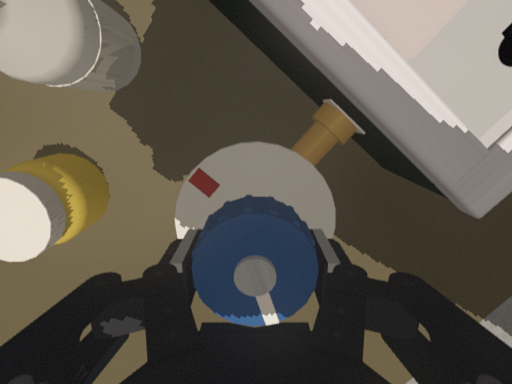

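```bash
cat >> h.py <<'E'
def wpix(uv,z):
    o=bot.get_obs();p=np.array(o["ee_pos"]);Rt=R.from_euler("xyz",o["tcp_rot"],degrees=True).as_matrix()
    c=bot.get_calibration("wrist");Tc=np.array(c["T_tool_cam"]);K=np.array(c["intrinsics"])
    d=Rt@Tc[:3,:3]@np.linalg.inv(K)@np.array([*uv,1.]);q=p+Rt@Tc[:3,3]
    return (q+d*(z-q[2])/d[2]).round(4)
E
python3 - <<'E'
from h import *
c=np.array([.540,.0825]);
for n,uv,z in [("hub",(255,275),.124),("tip",(269,323),.124),("red",(204,183),.068)]:
    w=wpix(uv,z);print(n,w,np.degrees(np.arctan2(w[1]-c[1],w[0]-c[0])))
h,t=wpix((255,275),.124),wpix((269,323),.124);print(np.degrees(np.arctan2(t[1]-h[1],t[0]-h[0])))
E
```

```text
hub [0.5388 0.0845 0.124 ] 120.9637565320754
tip [0.5183 0.1002 0.124 ] 140.7969686190701
red [0.5792 0.0823 0.068 ] -0.2923228692285617
142.55316977502923
```

```bash
python3 -m pendant '[[[0,0,0,0,0,-0.113,30],[0,0,0,0,0,-0.113,30],[0,0,0,0,0,-0.113,30],[0,0,0,0,0,-0.113,30],[0,0,0,0,0,-0.113,30]]]' 60
python3 -m pendant '[[[0,0,0,0,0,0,30]]]'
python3 - <<'E'
from h import *
to([.541,.0825,.09],[180,0,-15])
wrist_look([("wheel_centre",.111)],"pics/w3.png")
im=cv2.imread("pics/w3.png");cv2.imwrite("pics/w3c.png",cv2.resize(im[120:360,150:360],None,fx=2,fy=2,interpolation=3))
E
```

```text
time: 6.37
ee_pos: [0.5394, 0.0821, 0.0905]
tcp_rot: [-179.9, -0.0, -20.0]
wrist_force: [-1.2, -1.6, -2.4]
opening: 0.0546
time: 6.45
ee_pos: [0.5394, 0.0821, 0.0906]
tcp_rot: [-179.9, -0.0, -19.9]
wrist_force: [-0.5, -1.1, -2.0]
opening: 0.0546
shift cm [ 0.13 -0.09  0.06] rot [-0.001 -0.    -0.086] q [ 8.600e+00  3.900e+00 -6.600e+00  7.940e+01  1.000e-01 -1.515e+02]
wheel_centre [255.7 259.4] 0.94 world [0.5385 0.0835 0.111 ] tool cm [-0.13 -0.1  -2.04]
6.45 [0.5394 0.0821 0.0906] [-179.9   -0.   -19.9] [ 8.600e+00  3.900e+00 -6.600e+00  7.940e+01  1.000e-01 -1.515e+02] [[0.0, -0.961, -0.276, 0.069], [1.0, 0.0, 0.0, -0.002], [-0.0, -0.276, 0.961, -0.143], [0.0, 0.0, 0.0, 1.0]]
```

View pics/w3c.png

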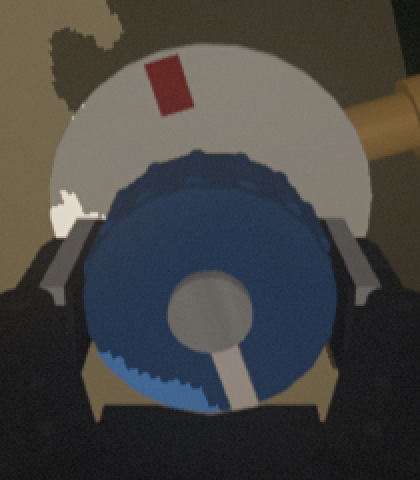

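```bash
python3 - <<'E'
from h import *
h,s,t=wpix((255,276),.124),wpix((265,296),.124),wpix((272.5,322.5),.124);r=wpix((234.5,162.5),.068)
f=lambda a,b:np.degrees(np.arctan2(b[1]-a[1],b[0]-a[0])).round(1)
print(h,t,r,f(h,t),f(s,t),f(h,r),f([.5395,.0825],r))
E
```

```text
[0.538  0.0841 0.124 ] [0.5125 0.085  0.124 ] [0.5793 0.0816 0.068 ] 178.0 173.7 -3.5 -1.3
```

```bash
python3 -m pendant '[[[0,0,0,0,0,0,100],[0,0,0,0,0,0,100],[0,0,0,0,0,0,100],[0,0,0,0,0,0,100],[0,0,0,0,0,0,100]]]'
python3 -m pendant '[[[0,0,-3,0,0,0,100],[0,0,-3,0,0,0,100],[0,0,-3.5,0,0,0,100],[0,0,-3.5,0,0,0,100],[0,0,0,0,0,0,100]]]'
python3 - <<'E'
from h import *
to([.5,-.11,.22],[180,0,-92.5])
wrist_look([("wheel_centre",.111),("lid_handle",.144),("dial",.068)],"pics/w4.png")
im=bot.camera("top");cv2.imwrite("pics/top1.png",im[:,:,::-1])
im=cv2.imread("pics/w4.png");cv2.imwrite("pics/w4c.png",im)
E
```

```text
time: 6.97
ee_pos: [0.5401, 0.0824, 0.0915]
tcp_rot: [-179.9, -0.1, -21.2]
wrist_force: [0.3, -0.1, -0.4]
opening: 0.0852
time: 7.38
ee_pos: [0.5377, 0.0822, 0.2244]
tcp_rot: [179.9, 0.1, -21.4]
wrist_force: [1.1, -0.3, 0.8]
opening: 0.0858
shift cm [ 3.5  19.28  0.45] rot [0.002 0.002 1.241] q [   8.7    4.2    8.4   94.4    0.  -149.9]
wheel_centre [252.8 190.1] 0.88 world [0.5336 0.0872 0.111 ] tool cm [-0.54 -0.32 11.35]
wheel_centre [217.6  32.5] 0.32 world [0.6663 0.0653 0.111 ] tool cm [12.62 -3.12 11.31]
lid_handle [502.6 141.3] 0.79 world [ 0.5086 -0.1105  0.144 ] tool cm [ 4.33 19.01  8.05]
7.3833 [0.5377 0.0822 0.2244] [ 1.799e+02  1.000e-01 -2.140e+01] [   8.7    4.2    8.4   94.4    0.  -149.9] [[0.0, -0.961, -0.276, 0.068], [1.0, 0.0, 0.0, -0.002], [-0.0, -0.276, 0.961, -0.143], [0.0, 0.0, 0.0, 1.0]]
```

View pics/w4c.png

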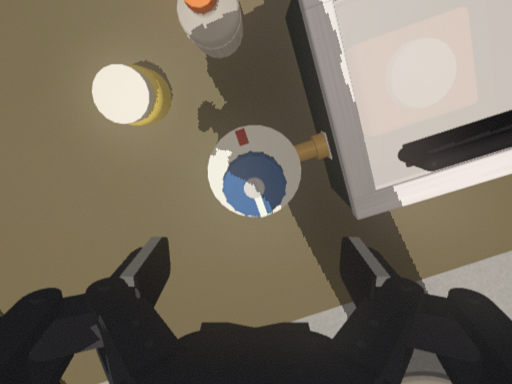

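```bash
python3 - <<'E'
from h import *
f=lambda a,b:np.degrees(np.arctan2(b[1]-a[1],b[0]-a[0])).round(1)%360
h,s,t=wpix((254,188),.124),wpix((258,196),.124),wpix((266.5,214.5),.124);r=wpix((242,137),.068);
print(h,t,r,f(h,t),f(s,t),f(h,r))
im=cv2.imread("pics/top1.png")
cv2.imwrite("pics/top1c.png",cv2.resize(im[200:270,190:270],None,fx=7,fy=7,interpolation=3))
E
```

```text
[0.5377 0.0827 0.124 ] [0.5112 0.0813 0.124 ] [0.5762 0.0802 0.068 ] 183.0 182.5 356.3
```

```bash
python3 -m pendant '[[[0.7,3.8,0,0,0,0.12,100],[0.7,3.8,0,0,0,0.12,100],[0.7,3.8,0,0,0,0.12,100]]]'
python3 -c "
from h import *
to([.51,-.107,.22],[180,0,-92.5])
im=bot.camera('top');cv2.imwrite('pics/top2.png',cv2.resize(im[200:270,190:270,::-1],None,fx=6,fy=6,interpolation=3))"
```

```text
time: 7.88
ee_pos: [0.5001, -0.0253, 0.2108]
tcp_rot: [179.2, 0.8, -42.0]
wrist_force: [0.7, -1.9, -0.8]
opening: 0.0852
shift cm [ 6.19  5.42 -0.94] rot [0.02  0.008 0.881] q [-2.800e+00 -1.000e+00  1.700e+00  9.380e+01 -1.000e-01 -1.409e+02]
```

View pics/top2.png

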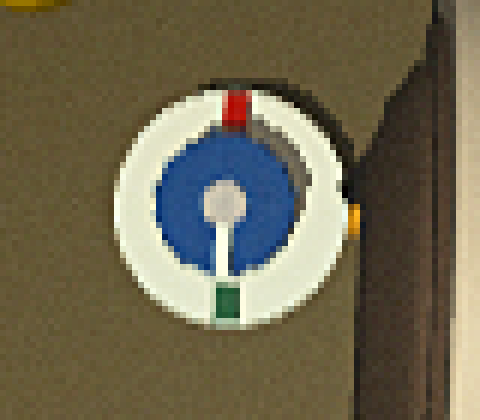

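```bash
python3 -m pendant '[[[2.5,2.6,-0.5,0.01,0,0.12,100],[3,2.2,-0.4,0,0,0.12,100],[0,0,0,0,0,0.12,100],[0,0,0,0,0,0.12,100],[0,0,0,0,0,0.12,100]]]'
python3 -m pendant '[[[0,0,0,0,0,0.12,100],[0,0,0,0,0,0.12,100],[0,0,0,0,0,0,100]]]'
python3 - <<'E'
from h import *
to([.51,-.107,.22],[180,0,-92.5])
wrist_look([("lid_handle",.144),("lid_front",.092),("wheel_centre",.111)],"pics/w5.png")
E
```

```text
time: 8.35
ee_pos: [0.4969, -0.1091, 0.2137]
tcp_rot: [178.7, 0.6, -77.6]
wrist_force: [0.9, 0.0, 0.0]
opening: 0.0853
time: 8.6
ee_pos: [0.4952, -0.1097, 0.2093]
tcp_rot: [178.2, 0.4, -92.2]
wrist_force: [0.4, 0.3, 0.3]
opening: 0.0854
shift cm [-0.34 -1.44 -1.11] rot [0.031 0.006 0.006] q [ -12.5    0.5    3.    94.3    0.  -100.3]
lid_front [284.7 185. ] 0.95 world [ 0.4623 -0.1056  0.092 ] tool cm [-0.22  2.94 11.83]
8.6 [ 0.4952 -0.1097  0.2093] [178.2   0.4 -92.2] [ -12.5    0.5    3.    94.3    0.  -100.3] [[0.0, -0.961, -0.276, 0.068], [1.0, 0.0, -0.0, 0.001], [0.0, -0.276, 0.961, -0.143], [0.0, 0.0, 0.0, 1.0]]
```

View pics/w5.png

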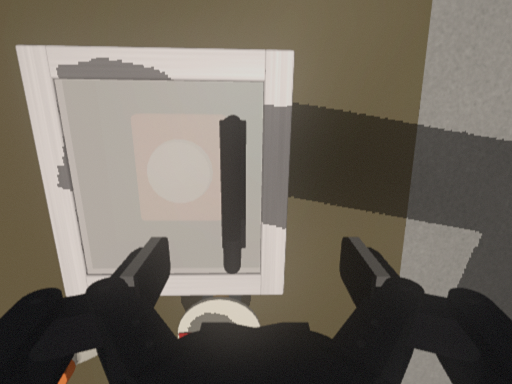

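```bash
python3 - <<'E'
from h import *
for uv in [(233,118),(232.5,194),(232,270)]: print(wpix(uv,.144))
w=wpix((232.5,194),.144); to([w[0],w[1],.125],[180,0,-92.5])
E
```

```text
[ 0.5061 -0.1704  0.144 ]
[ 0.5093 -0.1144  0.144 ]
[ 0.5129 -0.049   0.144 ]
shift cm [ 0.49 -1.64  8.47] rot [0.03  0.006 0.015] q [ -12.5    0.5    3.1   94.3    0.  -100.9]
```

```bash
python3 -m pendant '[[[0,-1.5,2.0,0.03,0.006,0.01,100],[0,0,2.5,0,0,0,100],[0,0,0,0,0,0,100]]]'
python3 - <<'E'
from h import *
to([.510,-.111,.125],[180,0,-92.7])
E
```

```text
time: 9.05
ee_pos: [0.5112, -0.1098, 0.1644]
tcp_rot: [-179.8, -0.0, -91.7]
wrist_force: [-1.1, 0.6, -1.3]
opening: 0.0854
shift cm [0.12 0.13 3.94] rot [-0.004 -0.001  0.017] q [ -12.1    0.2   -2.3   87.3    0.  -100.4]
```

```bash
python3 -m pendant '[[[0.1,0.1,2.0,-0.004,0,0.015,100],[0,0,1.9,0,0,0,100],[0,0,0,0,0,0,100]]]'
python3 - <<'E'
from h import *
to([.510,-.111,.125],[180,0,-92.7])
wrist_look([("lid_handle",.144)],"pics/w6.png")
E
```

```text
time: 9.3
ee_pos: [0.5103, -0.1105, 0.1265]
tcp_rot: [-179.9, -0.0, -92.2]
wrist_force: [-0.0, 0.9, 0.4]
opening: 0.0852
shift cm [0.05 0.03 0.15] rot [-0.001 -0.001  0.009] q [ -12.2    0.3   -6.4   83.3   -0.  -100. ]
lid_handle [250.7 256.7] 0.76 world [ 0.5113 -0.1085  0.144 ] tool cm [-0.2  -0.09 -1.75]
9.3 [ 0.5103 -0.1105  0.1265] [-179.9   -0.   -92.2] [ -12.2    0.3   -6.4   83.3   -0.  -100. ] [[0.0, -0.961, -0.276, 0.068], [1.0, 0.0, -0.0, 0.001], [0.0, -0.276, 0.961, -0.144], [0.0, 0.0, 0.0, 1.0]]
```

View pics/w6.png

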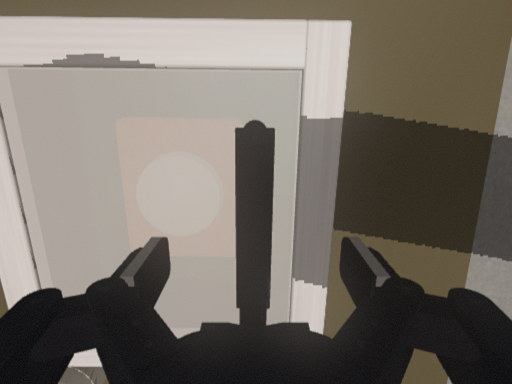

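Bar is centred between the pads (column ~254). Close on it.

```bash
python3 -m pendant '[[[0,0,0.1,0,0,0,0],[0,0,0,0,0,0,0],[0,0,0,0,0,0,0],[0,0,0,0,0,0,0],[0,0,0,0,0,0,0]]]' 60
python3 -m pendant '[[[0,0,0,0,0,0,0],[0,0,0,0,0,0,0],[0,0,0,0,0,0,0],[0,0,0,0,0,0,0],[0,0,0,0,0,0,0]]]' 80
python3 -m pendant '[[[0,0,0,0,0,0,0],[0,0,0,0,0,0,0]]]' 80
python3 - <<'E'
from h import *
to([.510,-.111,.125],[180,0,-92.7])
E
```

```text
time: 9.82
ee_pos: [0.5136, -0.1112, 0.1349]
tcp_rot: [-179.3, -0.2, -92.1]
wrist_force: [0.8, -0.8, -0.3]
opening: 0.0255
time: 10.23
ee_pos: [0.511, -0.1111, 0.1355]
tcp_rot: [-179.6, -0.2, -92.2]
wrist_force: [-0.6, -0.6, 1.4]
opening: 0.0107
time: 10.4
ee_pos: [0.511, -0.1111, 0.1355]
tcp_rot: [-179.6, -0.2, -92.2]
wrist_force: [-0.3, -0.1, 0.7]
opening: 0.0109
shift cm [-0.01  0.11  1.05] rot [-0.007 -0.003  0.009] q [-1.220e+01  0.000e+00 -5.700e+00  8.390e+01 -1.000e-01 -1.001e+02]
```

```bash
python3 -m pendant '[[[0,0,0,0,0,0,50],[0,0,0,0,0,0,50],[0,0,0,0,0,0,50],[0,0,0.5,0,0,0,50],[0,0,0,0,0,0,50]]]' 40
python3 - <<'E'
from h import *
to([.510,-.111,.123],[180,0,-92.7])
E
```

```text
time: 10.82
ee_pos: [0.5114, -0.1111, 0.1302]
tcp_rot: [-179.6, -0.2, -92.1]
wrist_force: [-0.3, -0.4, -0.7]
opening: 0.0429
shift cm [-0.01  0.15  0.72] rot [-0.007 -0.003  0.01 ] q [-1.220e+01  1.000e-01 -6.200e+00  8.330e+01 -1.000e-01 -1.001e+02]
```

```bash
python3 -m pendant '[[[0,0.15,0.7,-0.007,-0.003,0.01,50],[0,0,0,0,0,0,35],[0,0,0,0,0,0,25],[0,0,0,0,0,0,15],[0,0,0,0,0,0,10]]]' 40
python3 -c "
from h import *
to([.510,-.111,.124],[180,0,-92.7])"
python3 -m pendant '[[[0,0,0,0,0,0,0],[0,0,0,0,0,0,0],[0,0,0,0,0,0,0],[0,0,0,0,0,0,0]]]' 80
python3 -c "
from h import *
to([.510,-.111,.124],[180,0,-92.7])"
```

```text
time: 11.23
ee_pos: [0.511, -0.1111, 0.1219]
tcp_rot: [-179.9, 0.0, -92.8]
wrist_force: [-5.8, 1.3, 2.1]
opening: 0.0122
shift cm [-0.01  0.1  -0.21] rot [-0.002  0.001 -0.001] q [-12.3   0.4  -6.8  82.7   0.1 -99.5]
time: 11.57
ee_pos: [0.511, -0.1111, 0.122]
tcp_rot: [-179.9, 0.0, -92.8]
wrist_force: [0.1, -0.1, -0.8]
opening: 0.0114
shift cm [-0.   0.1 -0.2] rot [-0.002  0.001 -0.001] q [-12.3   0.4  -6.7  82.8   0.1 -99.5]
```

```bash
python3 -m pendant '[[[0,-0.15,-0.5,-0.03,0,0,0],[0,-0.15,-0.5,-0.03,0,0,0]]]' 80
python3 -m pendant '[[[0,-0.15,-0.5,-0.03,0,0,0],[0,0,0,0,0,0,0]]]' 80
```

```text
time: 11.73
ee_pos: [0.5116, -0.1111, 0.1282]
tcp_rot: [176.3, 0.1, -92.8]
wrist_force: [-0.7, -1.6, -12.9]
opening: 0.0118
time: 11.9
ee_pos: [0.5123, -0.1111, 0.1319]
tcp_rot: [174.1, 0.1, -92.8]
wrist_force: [-2.6, 1.7, 11.5]
opening: 0.0117
```

```bash
python3 -m pendant '[[[0,-0.15,-0.5,-0.03,0,0,0],[0,-0.15,-0.5,-0.03,0,0,0],[0,0,0,0,0,0,0]]]' 80
python3 -c "
from h import *
to([.510,-.111,.124],[180,0,-92.7])
bot.camera('side')
for t in ['lid_handle','lid_front']:
  for r in bot.mark_of('side',t)[:1]: print(t,r,'shut handle',proj('side',[.510,-.111,.144]),proj('side',[.524,-.111,.174]))"
```

```text
time: 12.15
ee_pos: [0.515, -0.1113, 0.1418]
tcp_rot: [170.5, 0.1, -92.8]
wrist_force: [-1.7, -0.1, -0.6]
opening: 0.0114
shift cm [-0.    0.2   1.84] rot [ 0.167  0.002 -0.002] q [-11.5  10.6   5.8  94.6  -1.3 -98.6]
lid_handle {'uv': [304.7, 152.4], 'confidence': 0.91} shut handle [304.63004343 159.79111927] [300.24308708 150.1517137 ]
lid_front {'uv': [319.8, 168.6], 'confidence': 0.8} shut handle [304.63004343 159.79111927] [300.24308708 150.1517137 ]
```

```bash
python3 -m pendant '[[[0,-0.1,-0.4,-0.025,0,0,0],[0,-0.1,-0.4,-0.025,0,0,0],[0,0,-0.2,0,0,0,0],[0,0,0,0,0,0,0]]]' 80
python3 -c "
from h import *
im=bot.camera('side')
for t in ['lid_handle','lid_front']:
  for r in bot.mark_of('side',t)[:1]: print(t,r,proj('side',[.524,-.111,.174]))
o=bot.get_obs();g=o['ee_pos']+R.from_euler('xyz',o['tcp_rot'],degrees=True).apply([0,0,-.019]);print('grasp',g,o['wrist_force'])
cv2.imwrite('pics/s1.png',cv2.resize(im[110:260,200:400,::-1],None,fx=3,fy=3,interpolation=3))"
```

```text
time: 12.63
ee_pos: [0.5184, -0.1114, 0.1506]
tcp_rot: [168.0, 0.1, -92.8]
wrist_force: [-3.8, -0.5, -0.1]
opening: 0.0116
lid_handle {'uv': [296.8, 150.7], 'confidence': 0.81} [300.24308708 150.1517137 ]
lid_front {'uv': [321.6, 165.0], 'confidence': 0.65} [300.24308708 150.1517137 ]
grasp [ 0.52224898 -0.11166308  0.16904921] [-0.72364467  0.48098084 -2.55433846]
```

View pics/s1.png

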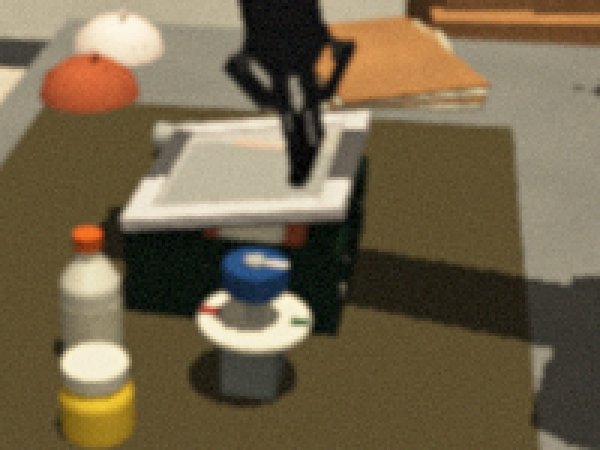

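```bash
python3 -m pendant '[[[0,-0.1,-0.4,-0.02,0,0,0],[0,0,0,0,0,0,0],[0,0,0,0,0,0,0],[0,0,0,0,0,0,0],[0,0,0,0,0,0,0]]]' 80
python3 -m pendant '[[[0,0,0,0,0,0,0],[0,0,0,0,0,0,0],[0,0,0,0,0,0,0]]]' 80
python3 -c "
from h import *
from scipy.optimize import minimize_scalar
o=bot.get_obs();g=o['ee_pos']+R.from_euler('xyz',o['tcp_rot'],degrees=True).apply([0,0,-.019]);print('grasp',g,o['wrist_force'],np.abs(o['qd']).max())
bot.camera('side');f=bot.mark_of('side','lid_front')[0];print(f)
for th in [0,.12,.16,.2,.24,.29]:
  c,s=np.cos(th),np.sin(th);x=-.214*c+.002*s;z=.09+.214*s+.002*c
  print(th,proj('side',[.674+x,-.117-.045*x,z]).round(1))
"
```

```text
time: 13.2
ee_pos: [0.5197, -0.1115, 0.1538]
tcp_rot: [167.1, 0.1, -92.8]
wrist_force: [-1.2, -0.4, -2.6]
opening: 0.0117
time: 13.45
ee_pos: [0.5196, -0.1115, 0.1535]
tcp_rot: [167.1, 0.1, -92.8]
wrist_force: [-0.5, 0.1, -2.5]
opening: 0.0113
grasp [ 0.52384341 -0.11173714  0.1720687 ] [-0.47107011  0.14947099 -2.50946451] 0.24021667577801528
{'uv': [321.6, 164.3], 'confidence': 0.84}
0 [320.6 177.3]
0.12 [320.5 169.6]
0.16 [320.2 166.9]
0.2 [319.8 164.3]
0.24 [319.3 161.7]
0.29 [318.5 158.4]
```

```bash
python3 -c "
from workcell import bot
print(bot.job_done())"
```

```text
the job is handed in; nothing more can be done
None
```

I turned the handwheel counter-clockwise to the green mark in one grasp (about 175°), let go of it, then broke the lid's seal and raised the lid. I handed the job in while still holding the lid up. The arm's clock stood at about 13.5 s of the 58 s allowed, and no verdict was reported.

**Wheel:** After I released it, the top camera showed the pointer about 1° from the green mark. The wrist camera put it about 5° past the mark, so the two disagree, but both are inside the 10° tolerance. In the later side view it still pointed towards green.

**Lid:** The side camera put the front edge at an opening of about 0.20 rad, roughly 4 cm up. The gripper's rise of about 31 mm agrees with that. The arm was still, with about 2.5 N of load on the wrist. That is a little under the 3 to 4 N expected from the lid's weight.

**Grip on the bar:** The first grip closed about 1 cm too high. I reopened, lowered the gripper and gripped again before pulling. The gripper read about 11.5 mm on the 14 mm bar, and the wheel also read under its true size, so I took this as a reading offset.

**Bystanders:** I saw no contact with the heat gun, glue bottle or paint jar, and the side view showed the glue bottle and paint jar standing. I did not measure their final positions.

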